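# Cover the beaker that holds the clean filter

## Task

One of the two glass beakers on the bench has a clean blue syringe filter standing in it. Pick up the white knobbed cover and set it gently, without dropping it, on that beaker so that it sits fully down on the rim and level, then let go. Leave both beakers standing upright where they are, with the filter inside.

Things in the scene. Friction and masses are not known exactly. Their poses are not given: they have to be found in the camera images.
- cover: White round cover, about 80 g, standing on the bench, knob up. Origin: centre of its underside, z up. From z = 0 to 10 mm a tapered stopper (22 mm across at the bottom, 30 mm at the top), 10 to 15 mm a flat disc 76 mm across whose lower face rests on the rim, 15 to 45 mm an upright grey cylindrical knob 20 mm across. Its yaw does not matter.
- beaker_1: Open clear glass beaker with the blue filter in it: 56 mm outside, 65 mm tall, about 44 mm clear inside, 55 g, loose on the bench. Origin: centre of its underside; z up. The rim is at z = 65 mm; with the cover seated, the cover's origin is at z = 55 mm.
- beaker_2: The other beaker, alike in every way, but empty. It stays uncovered.
- filter: Small blue round syringe filter, 26 mm across, 21 mm tall, standing loose on the floor of its beaker. Origin: centre of its underside.
Not all that is in view belongs to the job. Leave any black look-alike of the beaker_2 alone. Leave any turquoise look-alike of the beaker_1 alone.

How it is judged:
At the end, for the whole second after the job is handed in: The cover rests let go on the beaker with the filter: axes within 12 mm, within 3 mm of fully down (5 mm below), within 7 degrees of level. Both beakers are upright within 5.7 degrees and within 50 mm of their starts; the filter is still inside its beaker, within 20 mm of its axis (horizontal distance between cover and beaker_1 below 0.012 m and z of cover in the frame of beaker_1 between 0.05 and 0.058 m and angle between cover's own z axis and vertical below 0.12 rad and angle between each of beaker_1, beaker_2's own z axis and vertical below 0.1 rad and distance of each of beaker_1, beaker_2 from where it was at the start of the episode below 0.05 m and horizontal distance between filter and beaker_1 below 0.02 m and z of filter in the frame of beaker_1 below 0.03 m and linear speed of cover below 0.02 m/s); the robot touches nothing.
It fails at once if the cover is dropped or flung: it moves faster than 0.7 m/s while the fingers do not hold it (contact force between the fingers and cover below 0.05 N and linear speed of cover above 0.7 m/s).
It fails at once if a beaker is tipped by more than 0.4 rad (angle between any of beaker_1, beaker_2's own z axis and vertical above 0.4 rad).
It also fails if it takes over 35 s, if anything falls off the work surface, if the arm or the gripper's body presses on something with over 40 N, if the wrist force passes 120 N, or if a joint passes its speed limit or range.

## Robot

A 7-joint arm with a two-finger parallel gripper is mounted at the origin on a cart in front of the work surface, level with it; the furniture and walls round the work are solid. World frame = base frame: x ahead of the robot, y to its left, z up, the work surface at z = 0. Lengths are in m, angles in rad, forces in N, time in s.
With the tool pointing down it reaches from about 0.4 to 0.85 m from the base axis. Payload 4.5 kg.
Tool frame: the origin (TCP) lies between the finger pads; the fingertips stand 19 mm ahead of it and the grasp point (between the pads) is the TCP (r.tcp_to_tips is the distance from the TCP to the fingertips, in m); z points along the fingers, y is the direction in which the jaws open and shut (so a half turn about z gives the same grasp; the last joint's range is limited). The gripper opens to 85 mm and grips with 20 to 120 N. Pads are 22 mm wide; open, the fingers measure 114 mm over their backs; the gripper's body (76 mm by 85 mm) begins 54 mm behind the grasp point. The pads swing forward as they close: fully open they stand 13 mm farther back than shut.
Start: joints at [1.364, 0.689, -0.195, 1.565, 0.157, 0.902, -0.215], TCP at [0.149, -0.607, 0.25] pointing down, gripper open.
Joint ranges: [-3.01, 3.01], [-0.46, 2.08], [-1.47, 1.51], [0.13, 2.56], [-1, 4.14], [0.04, 2.09], [-2.66, 2.66]. Speed limits (rad/s): [2.57, 2.57, 3.14, 3.14, 3.14, 3.14, 3.14].

## Interface

Orientations are given as [roll, pitch, yaw] about the fixed x, y, z axes, in that order (R = Rz(yaw) Ry(pitch) Rx(roll)).
In Python, from rig import r, snapshot gives the robot as it stands. The module is installed in compiled form; this text tells all that it offers.
- The arm moves only by the tool apply_moves, never from a script. Its argument "steps" is a list of rows, each an object with "offset": the shift along the world's x, y, z in mm, a list of three; "dr": the turn, a rotation vector about the world's x, y, z in rad, a list of three; "gripper": the finger opening in mm, from 0 to 85.4. A call has 1 to 20 rows; each row is the pose to reach, as a shift and turn from the pose commanded when the call began; what a row does not reach only later rows make up. A row lasts 1/8 s, in which the tool goes at most 62.5 mm and 10.7 degrees, less where a joint would pass 70% of its speed; a pose out of reach is approached as far as the arm can. A call with a gripper value outside its range is refused whole. The fingers move at their own pace and stop on an object; "force" is the grip in N (left out, the last holds). Time passes only in rows, so rows that repeat a pose let the fingers close. It gives the time, the measured TCP pose, the force and the opening at its end, in the units of the state.
- r.sense(): the state, without advancing time (a new reading comes with each control period).
- snapshot(name): name is "side" or "top" or "wrist"; returns a dict with "frame" (400x640x3 uint8, red, green, blue), "fovy" (degrees; the focal length in pixels is half the picture's height over the tangent of half this angle, whatever the lens; pixels are square), "cx", "cy" (the principal point, pixels), "view" (4x4, takes a point from world to camera coordinates); the wrist camera has in their place "hand_eye" (4x4, takes a point from camera to tool coordinates, whose origin is the TCP and whose axes are the flange's). Camera axes: x right, y down, z forward; pixel columns grow to the right and rows downward; lengths in m; the calibration is good to about 2 mm. The wrist camera is an equidistant fisheye: a pixel r from the principal point sees the ray r / f radians off the axis. A picture is of the moment at which its call begins: read the wrist's pose just before it. There is no depth.
- r.sign_off(): hands the job in, once; it reports no verdict.
The state is a dict: "clock": time; "joints": joint angles; "joint_vel": joint speeds; "effort": joint torques, N m; "eef_pos": TCP position; "tcp_rot": TCP orientation; "force": force on the tool from outside, world axes, zero at the start; "torque": the same for the moment, N m; "finger_gap": finger opening in m.
Only numpy, scipy, OpenCV 4.12 (cv2) and the standard library are available. Lean on these libraries where they do the work, as an engineer would, in place of code of your own. Each camera call takes 0.05 s, during which the arm holds its last target.

## Working session

There is one attempt and no reset: what is moved stays moved. The work goes in short steps, Python scripts to look and compute and a tool call to move; the robot and the scene stay as the last step left them, time stands still between calls to the robot, and variables do not carry over. Pictures are saved under pics/ and viewed, and the job is handed in when it is done.

Besides the shell and the picture viewer there is one more tool, called after ">>>" as a command line: name --argument value ..., lists and objects as JSON in quotes. apply_moves: Moves the arm, as the interface text tells. Its arguments: {"type":"object","properties":{"steps":{"type":"array"},"force":{"type":"number"}},"required":["steps"]}

```bash
mkdir -p pics; cat > h.py <<'E'
import numpy as np, cv2
from rig import r, snapshot
def save(n,f): cv2.imwrite(f'pics/{n}.png',cv2.cvtColor(f,cv2.COLOR_RGB2BGR))
E
python3 - <<'E'
from h import *
import pickle
print(r.sense())
d={}
for n in ['side','top','wrist']:
    s=snapshot(n); save(n+'0',s['frame']); d[n]=s
    print(n,{k:v for k,v in s.items() if k!='frame'})
pickle.dump(d,open('s0.pkl','wb'))
E
```

```text
{'clock': 0.0, 'joints': array([ 1.36378931,  0.68999783, -0.1945403 ,  1.56638188,  0.15733934,
        0.90249277, -0.21507154]), 'joint_vel': array([ 1.71329357e-05, -1.41969377e-03, -1.20130982e-03,  1.26066658e-03,
        4.76638622e-04, -4.53962733e-04, -1.10502460e-03]), 'effort': array([-2.47448816e-04, -5.39612460e+01, -1.26637872e+00, -1.58547449e+01,
        9.16112593e-03,  9.66685766e-03, -1.62071427e-05]), 'eef_pos': array([ 0.1488605 , -0.60636376,  0.24946597]), 'tcp_rot': array([-3.13971702e+00,  1.49839958e-04,  2.40969403e-01]), 'force': array([-0.95725636, -0.17638427,  0.46084952]), 'torque': array([ 0.03873963, -0.06367758, -0.0336042 ]), 'finger_gap': 0.08523831377367097}
side {'fovy': 53.810983402610155, 'cx': 319.0581412718316, 'cy': 195.25681771333063, 'view': array([[ 0.9280441 , -0.37234621,  0.00961506, -0.51779441],
       [-0.22873095, -0.59008783, -0.77425998,  0.06574848],
       [ 0.29396649,  0.71634814, -0.63279463,  0.80936659],
       [ 0.        ,  0.        ,  0.        ,  1.        ]])}
top {'fovy': 42.03126446107735, 'cx': 319.8283245363544, 'cy': 199.84935697714099, 'view': array([[ 0.01096008, -0.99992588,  0.00530118, -0.11245499],
       [-0.98687721, -0.01167087, -0.16105018,  0.54868473],
       [ 0.16110011, -0.00346649, -0.98693198,  0.97768743],
       [ 0.        ,  0.        ,  0.        ,  1.        ]])}
wrist {'fovy': 65.70646984690485, 'cx': 321.71563623055226, 'cy': 197.92747775224183, 'hand_eye': array([[-1.31685758e-03, -9.60182315e-01, -2.79371057e-01,
         7.14368664e-02],
       [ 9.99999133e-01, -1.25993719e-03, -3.83314685e-04,
        -1.52478073e-04],
       [ 1.60619975e-05, -2.79371319e-01,  9.60183142e-01,
        -1.23809476e-01],
       [ 0.00000000e+00,  0.00000000e+00,  0.00000000e+00,
         1.00000000e+00]])}
```

View pics/side0.png

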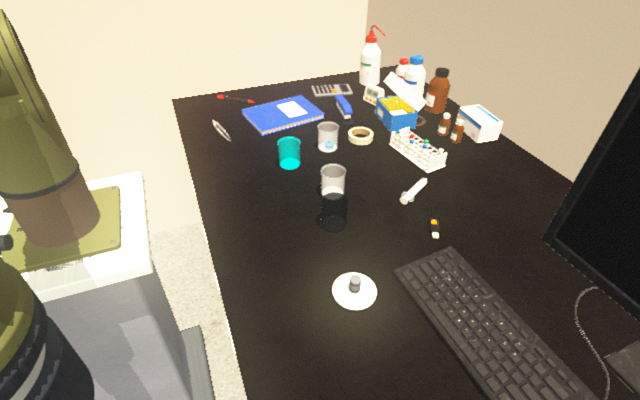

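View pics/top0.png

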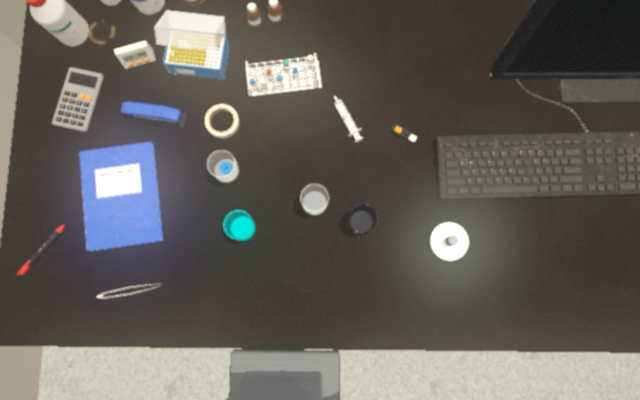

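View pics/wrist0.png

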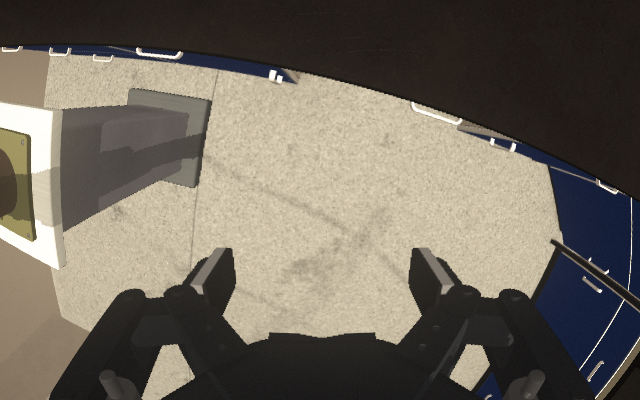

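The top view shows the cover at (449,241), beaker_1 with the blue filter at (223,167), beaker_2 at (314,199), the black look-alike at (361,220) and the turquoise one at (239,226). In the side view the cover is at (354,290) and beaker_1 at (327,137). Next I'll enlarge these areas and localise them.

```bash
cat >> h.py <<'E'
def ray(s,u,v):
    f=200/np.tan(np.radians(s['fovy']/2)); V=s['view']; R=V[:3,:3];t=V[:3,3]
    d=R.T@np.array([(u-s['cx'])/f,(v-s['cy'])/f,1]); return -R.T@t,d
def onz(s,u,v,z):
    o,d=ray(s,u,v); return o+d*(z-o[2])/d[2]
def proj(s,p):
    f=200/np.tan(np.radians(s['fovy']/2)); c=s['view'][:3,:3]@p+s['view'][:3,3]
    return np.array([s['cx']+f*c[0]/c[2],s['cy']+f*c[1]/c[2]])
E
python3 - <<'E'
from h import *
import pickle
d=pickle.load(open('s0.pkl','rb'))
for n,roi in (('top',(420,210,480,272)),('side',(325,265,385,315))):
    s=d[n];x0,y0,x1,y1=roi
    g=s['frame'][y0:y1,x0:x1].min(2); m=(g>140).astype(np.uint8)
    c=max(cv2.findContours(m,0,1)[0],key=cv2.contourArea)
    c=cv2.convexHull(c); P=np.array([onz(s,u+x0,v+y0,0.0135)[:2] for u,v in c[:,0]])
    (cx,cy),R=cv2.minEnclosingCircle((P*1000).astype(np.float32)); 
    A=np.c_[2*P,np.ones(len(P))]; q=np.linalg.lstsq(A,(P**2).sum(1),rcond=None)[0]
    print(n,'cover encl',cx,cy,R,'lsq',q[:2],np.sqrt(q[2]+q[0]**2+q[1]**2))
s=d['top'];t=d['side']
for nm,u,v in (('b1',223,167),('b2',314,199),('blk',361,220),('tur',239,226)):
    p=onz(s,u,v,0.035); print(nm,p,proj(t,p))
a=cv2.resize(s['frame'][140:250,195:385],None,fx=4,fy=4,interpolation=2);save('ztop',a)
a=cv2.resize(t['frame'][110:240,260:360],None,fx=4.5,fy=4.5,interpolation=2);save('zside',a)
E
```

```text
top cover encl 474.7978210449219 -366.1656494140625 40.15834045410156 lsq [ 0.47490395 -0.36618944] 0.039855059960754696
side cover encl 475.77276611328125 -366.7454528808594 40.22130584716797 lsq [ 0.47548831 -0.36648336] 0.03938026315594297
b1 [0.61585245 0.08830463 0.035     ] [327.15854653 136.2922692 ]
b2 [ 0.5530955  -0.09465424  0.035     ] [332.94784717 180.95462892]
blk [ 0.51223642 -0.18783663  0.035     ] [332.72841593 211.11783916]
tur [0.49757625 0.05204012 0.035     ] [288.58323448 152.27406124]
```

View pics/ztop.png

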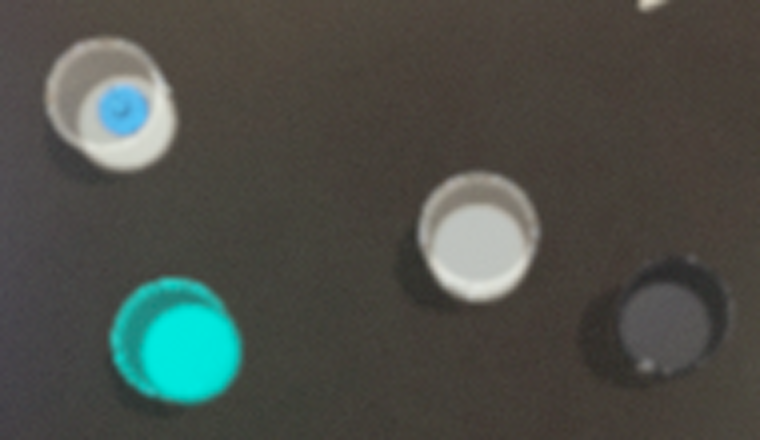

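View pics/zside.png

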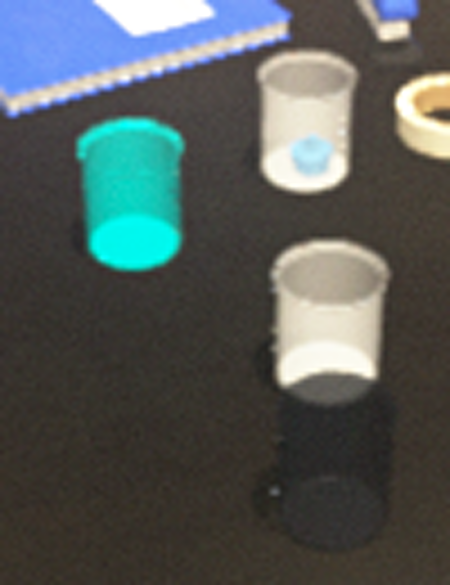

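```bash
python3 - <<'E'
from h import *
import pickle
d=pickle.load(open('s0.pkl','rb'))
s=d['top'];t=d['side']
for nm,a,b in (('b1',(195+105/4,140+91/4),(260+307/4.5,110+78/4.5)),('b2',(195+479/4,140+231/4),(260+331/4.5,110+273/4.5))):
    print(nm,onz(s,*a,.065),onz(t,*b,.065))
# blue filter
for n,roi in (('top',(205,150,245,190)),('side',(315,125,345,155))):
    S=d[n];x0,y0,x1,y1=roi;g=S['frame'][y0:y1,x0:x1].astype(int)
    m=(g[...,2]-g[...,0]>60); v,u=np.nonzero(m); print(n,u.mean()+x0,v.mean()+y0,m.sum(),onz(S,u.mean()+x0,v.mean()+y0,.015))
for k in ([.616,.088,0],[.616,.088,.065]):
  print(proj(s,np.array(k)),proj(t,np.array(k)))
E
```

```text
b1 [0.61748046 0.08642868 0.065     ] [0.61539411 0.08193901 0.065     ]
b2 [ 0.55060894 -0.09630285  0.065     ] [ 0.55249581 -0.09696998  0.065     ]
top 225.31404958677686 167.13223140495867 121 [0.62016109 0.08732402 0.015     ]
side 326.0 143.5 2 [0.61216279 0.08625738 0.015     ]
[226.16725984 170.71163753] [326.95735592 147.71496925]
[220.4100224 163.4828687] [327.52161276 126.19023922]
```

>>> apply_moves --steps '[{"offset": [30,24,0],"dr": [0,0,0],"gripper": 85},{"offset": [65,48,-5],"dr": [0,0,0],"gripper": 85},{"offset": [105,77,-15],"dr": [0,0,0],"gripper": 85},{"offset": [145,107,-25],"dr": [0,0,0],"gripper": 85},{"offset": [185,136,-40],"dr": [0,0,0],"gripper": 85},{"offset": [225,166,-55],"dr": [0,0,0],"gripper": 85},{"offset": [260,191,-70],"dr": [0,0,0],"gripper": 85},{"offset": [290,214,-80],"dr": [0,0,0],"gripper": 85},{"offset": [312,230,-90],"dr": [0,0,0],"gripper": 85},{"offset": [326,240,-100],"dr": [0,0,0],"gripper": 85},{"offset": [326,240,-100],"dr": [0,0,0],"gripper": 85},{"offset": [326,240,-100],"dr": [0,0,0],"gripper": 85}]'

```text
clock: 1.65
eef_pos: [0.4737, -0.3685, 0.1504]
tcp_rot: [3.141, 0.001, 0.239]
force: [-0.0, -0.0, 0.6]
finger_gap: 0.0849
```

```bash
cat >> h.py <<'E'
from scipy.spatial.transform import Rotation as Ro
def wray(s,st,u,v):
    f=200/np.tan(np.radians(s['fovy']/2)); x,y=u-s['cx'],v-s['cy']; q=np.hypot(x,y); th=q/f
    dc=np.array([np.sin(th)*x/max(q,1e-9),np.sin(th)*y/max(q,1e-9),np.cos(th)])
    H=s['hand_eye']; R=Ro.from_euler('xyz',st['tcp_rot']).as_matrix()
    return R@H[:3,3]+st['eef_pos'], R@H[:3,:3]@dc
def wonz(s,st,u,v,z):
    o,d=wray(s,st,u,v); return o+d*(z-o[2])/d[2]
E
python3 - <<'E'
from h import *
st=r.sense(); s=snapshot('wrist'); save('w1',s['frame'])
g=s['frame'].min(2); m=(g>140).astype(np.uint8)
c=max(cv2.findContours(m,0,1)[0],key=cv2.contourArea); c=cv2.convexHull(c)
print(cv2.boundingRect(c))
P=np.array([wonz(s,st,u,v,0.0135)[:2] for u,v in c[:,0]])
print(st['eef_pos'],cv2.minEnclosingCircle((P*1000).astype(np.float32)))
E
```

```text
(0, 245, 92, 155)
[ 0.47367145 -0.36848359  0.1504384 ] ((-112.51246643066406, 241.47625732421875), 493.4517822265625)
```

View pics/w1.png

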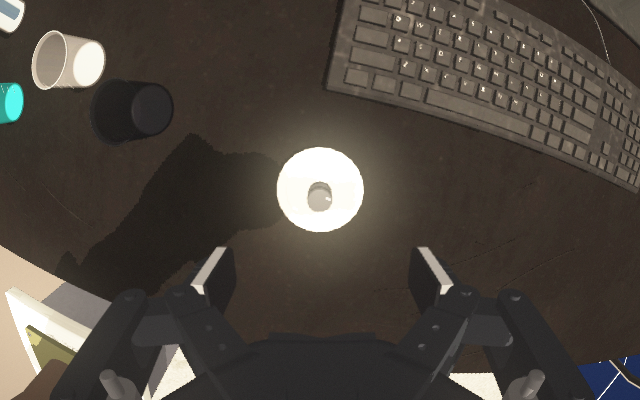

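The cover is centred between the open fingers, with its disc at about (320,190) and its knob top at (319,196). I'll measure it from this view.

```bash
python3 - <<'E'
from h import *
st=r.sense(); s=snapshot('wrist')
x0,y0=250,130
g=s['frame'][y0:245,x0:390].min(2); m=(g>140).astype(np.uint8)
c=max(cv2.findContours(m,0,1)[0],key=cv2.contourArea); c=cv2.convexHull(c)
print(cv2.boundingRect(c))
P=np.array([wonz(s,st,u+x0,v+y0,0.0135)[:2] for u,v in c[:,0]])
print(st['eef_pos'],cv2.minEnclosingCircle((P*1000).astype(np.float32)))
print(wonz(s,st,319.5,190,.045), wonz(s,st,319.5,196,.045))
E
```

```text
(26, 17, 88, 85)
[ 0.47364011 -0.36865498  0.15062281] ((474.9831848144531, -365.9359436035156), 38.739627838134766)
[ 0.48379732 -0.36431436  0.045     ] [ 0.47914922 -0.36542729  0.045     ]
```

>>> apply_moves --steps '[{"offset": [1,3,-30],"dr": [0,0,0],"gripper": 85},{"offset": [1,3,-65],"dr": [0,0,0],"gripper": 85},{"offset": [1,3,-95],"dr": [0,0,0],"gripper": 70},{"offset": [1,3,-109],"dr": [0,0,0],"gripper": 50},{"offset": [1,3,-110],"dr": [0,0,0],"gripper": 35},{"offset": [1,3,-110],"dr": [0,0,0],"gripper": 30}]' --force 40

```text
clock: 2.5
eef_pos: [0.4766, -0.3647, 0.0414]
tcp_rot: [3.14, -0.001, 0.24]
force: [0.5, 0.0, 0.2]
finger_gap: 0.0303
```

```bash
python3 - <<'E'
from h import *
st=r.sense(); print(st['eef_pos'],st['force'],st['finger_gap'],st['tcp_rot']); s=snapshot('wrist'); save('w2',s['frame'])
E
```

```text
[ 0.47657637 -0.36472206  0.04137413] [0.48193646 0.02419402 0.16274423] 0.030280191886250196 [ 3.14001414e+00 -1.21437299e-03  2.40341980e-01]
```

View pics/w2.png

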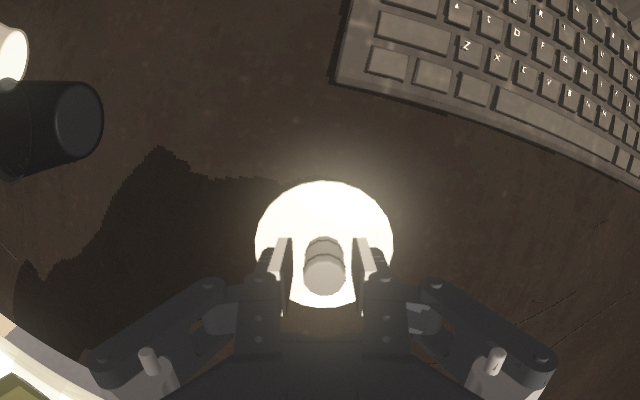

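The knob at (324,265) stands between the pads at (280,270) and (367,270). I'll close on it and lift.

>>> apply_moves --steps '[{"offset": [-1,-1,-1],"dr": [0,0,0],"gripper": 24},{"offset": [-1,-1,-1],"dr": [0,0,0],"gripper": 15},{"offset": [-1,-1,-1],"dr": [0,0,0],"gripper": 10},{"offset": [-1,-1,-1],"dr": [0,0,0],"gripper": 10},{"offset": [-1,-1,-1],"dr": [0,0,0],"gripper": 10},{"offset": [-1,-1,5],"dr": [0,0,0],"gripper": 10},{"offset": [-1,-1,25],"dr": [0,0,0],"gripper": 10},{"offset": [-1,-1,55],"dr": [0,0,0],"gripper": 10},{"offset": [-1,-1,85],"dr": [0,0,0],"gripper": 10},{"offset": [-1,-1,110],"dr": [0,0,0],"gripper": 10},{"offset": [-1,-1,120],"dr": [0,0,0],"gripper": 10},{"offset": [-1,-1,120],"dr": [0,0,0],"gripper": 10}]' --force 40

```text
clock: 4.05
eef_pos: [0.4753, -0.3651, 0.1611]
tcp_rot: [3.141, -0.001, 0.241]
force: [-0.7, 0.8, -1.8]
finger_gap: 0.0185
```

```bash
python3 - <<'E'
from h import *
st=r.sense(); print(st['eef_pos'],st['force'],st['finger_gap'],st['tcp_rot'],st['joints']); s=snapshot('wrist'); save('w3',s['frame'])
s=snapshot('side'); save('s3',s['frame'])
E
```

```text
[ 0.47525987 -0.36510769  0.16109997] [-0.72355015  0.80577413 -1.77806291] 0.018481082321827283 [ 3.14059812e+00 -8.87585670e-04  2.40776571e-01] [ 0.64466516  0.76815719 -0.11662257  1.73042304  0.13418326  0.64942525
 -0.87640722]
```

View pics/w3.png

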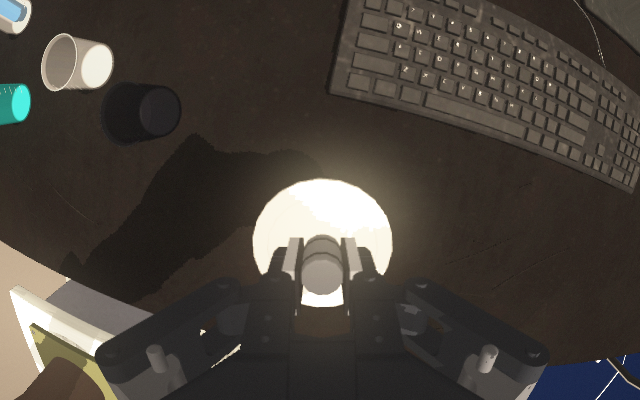

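View pics/s3.png

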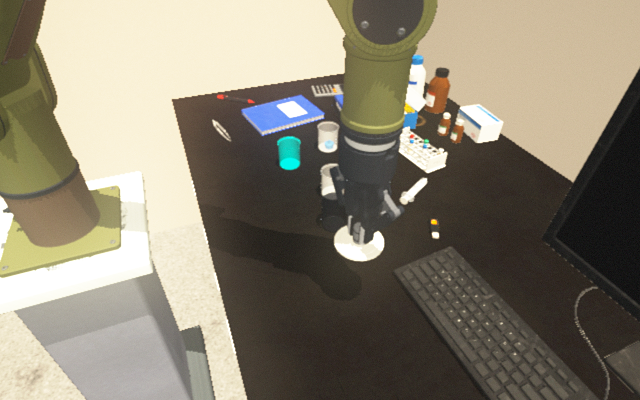

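The cover is held level (gap 18.5 mm). I'll carry it to a lookout point just short of beaker_1.

>>> apply_moves --steps '[{"offset": [1,10,8],"dr": [0,0,0],"gripper": 10},{"offset": [3,32,18],"dr": [0,0,0],"gripper": 10},{"offset": [6,65,25],"dr": [0,0,0],"gripper": 10},{"offset": [11,105,25],"dr": [0,0,0],"gripper": 10},{"offset": [15,147,25],"dr": [0,0,0],"gripper": 10},{"offset": [20,189,25],"dr": [0,0,0],"gripper": 10},{"offset": [24,231,25],"dr": [0,0,0],"gripper": 10},{"offset": [28,273,25],"dr": [0,0,0],"gripper": 10},{"offset": [33,315,25],"dr": [0,0,0],"gripper": 10},{"offset": [37,355,25],"dr": [0,0,0],"gripper": 10},{"offset": [41,388,25],"dr": [0,0,0],"gripper": 10},{"offset": [44,412,25],"dr": [0,0,0],"gripper": 10},{"offset": [45,425,25],"dr": [0,0,0],"gripper": 10},{"offset": [45,427,25],"dr": [0,0,0],"gripper": 10},{"offset": [45,427,25],"dr": [0,0,0],"gripper": 10},{"offset": [45,427,25],"dr": [0,0,0],"gripper": 10}]'

```text
clock: 6.15
eef_pos: [0.5199, 0.0607, 0.1853]
tcp_rot: [3.141, 0.0, 0.239]
force: [0.8, -0.5, -1.0]
finger_gap: 0.0185
```

```bash
python3 - <<'E'
from h import *
import pickle
st=r.sense(); print(st['eef_pos'],st['force'],st['finger_gap'],st['tcp_rot'],st['joints']); s=snapshot('wrist'); save('w4',s['frame']); pickle.dump((st,s),open('w4.pkl','wb'))
save('w4z',cv2.resize(s['frame'][40:240,180:440],None,fx=3,fy=3,interpolation=2))
E
```

```text
[0.51994331 0.06066627 0.18534394] [ 0.75857393 -0.53068646 -1.02801517] 0.018526535382105788 [3.14085382e+00 3.79409457e-04 2.38762488e-01] [-0.19493141  0.65272516 -0.01583433  1.94148687  0.0199039   0.54788536
 -1.55653948]
```

View pics/w4.png

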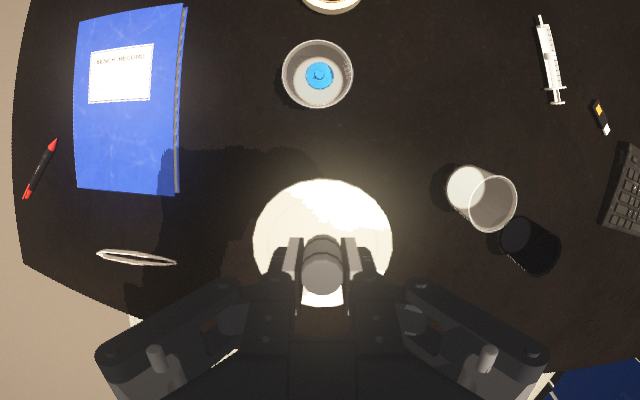

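View pics/w4z.png

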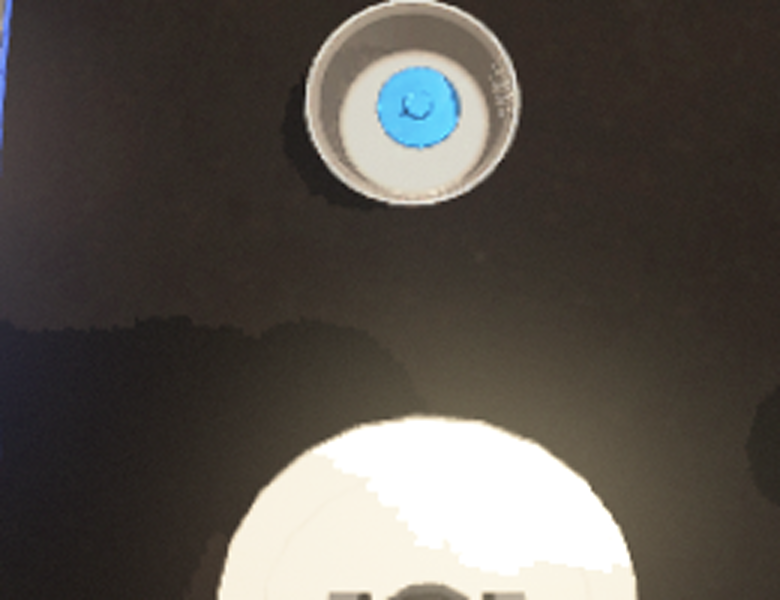

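The rim of beaker_1 (with the blue filter) is clear, about x 282–353 and y 40–109. The held cover disc spans x 253–392 and y 179–307.

```bash
python3 - <<'E'
from h import *
import pickle
st,s=pickle.load(open('w4.pkl','rb'))
def circ(P):
    A=np.c_[2*P,np.ones(len(P))]; q=np.linalg.lstsq(A,(P**2).sum(1),rcond=None)[0]
    return q[:2],np.sqrt(q[2]+q[0]**2+q[1]**2)
zp=[(305,100),(520,95),(413,1),(413,206),(340,25),(487,25),(335,178),(492,178)]
R=np.array([wonz(s,st,180+a/3,40+b/3,.065)[:2] for a,b in zp]); b,rad=circ(R); print('rim',b,rad)
g=s['frame'].min(2)[170:315,245:400]
m=(g>140).astype(np.uint8); c=cv2.convexHull(max(cv2.findContours(m,0,1)[0],key=cv2.contourArea))[:,0]+[245,170]
c=c[c[:,1]<262]
z=st['eef_pos'][2]-.040+.0145
C=np.array([wonz(s,st,u,v,z)[:2] for u,v in c]); k,rc=circ(C); print('cover',k,rc,'tcp',st['eef_pos'][:2]); print('move mm',(b-k)*1000)
d=pickle.load(open('s0.pkl','rb'))['top']
E
```

```text
rim [0.61637096 0.08740768] 0.028017845890378125
cover [0.5203266  0.06067539] 0.03763525406306409 tcp [0.51994331 0.06066627]
move mm [96.0443621  26.73229095]
```

>>> apply_moves --steps '[{"offset": [8,2,0],"dr": [0,0,0],"gripper": 10},{"offset": [28,8,0],"dr": [0,0,0],"gripper": 10},{"offset": [54,15,-5],"dr": [0,0,0],"gripper": 10},{"offset": [78,22,-20],"dr": [0,0,0],"gripper": 10},{"offset": [92,26,-40],"dr": [0,0,0],"gripper": 10},{"offset": [96,27,-55],"dr": [0,0,0],"gripper": 10},{"offset": [96,27,-65],"dr": [0,0,0],"gripper": 10},{"offset": [96,27,-70],"dr": [0,0,0],"gripper": 10},{"offset": [96,27,-70],"dr": [0,0,0],"gripper": 10},{"offset": [96,27,-70],"dr": [0,0,0],"gripper": 10},{"offset": [96,27,-70],"dr": [0,0,0],"gripper": 10}]'

```text
clock: 7.58
eef_pos: [0.6164, 0.0891, 0.1159]
tcp_rot: [3.141, -0.001, 0.241]
force: [-0.3, -0.5, -0.5]
finger_gap: 0.0185
```

```bash
python3 - <<'E'
from h import *
st=r.sense(); print(st['clock'],st['eef_pos'],st['force'],st['finger_gap'],st['tcp_rot']); s=snapshot('side'); save('s5',cv2.resize(s['frame'][60:210,240:420],None,fx=4,fy=4,interpolation=2))
E
```

```text
7.575 [0.61635354 0.08905505 0.11593167] [-0.34663798 -0.48020767 -0.47542645] 0.018532703232506186 [ 3.14144686e+00 -1.00860578e-03  2.40766742e-01]
```

View pics/s5.png

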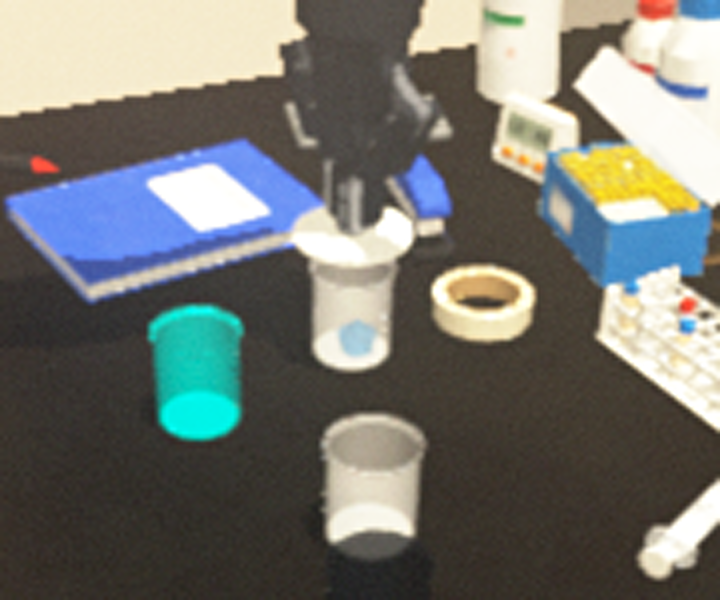

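The disc hovers level over beaker_1 (zoom (352,235) above a rim at (355,262)). I'll lower it slowly.

>>> apply_moves --steps '[{"offset": [0,-1,-5],"dr": [0,0,0],"gripper": 10},{"offset": [0,-1,-10],"dr": [0,0,0],"gripper": 10},{"offset": [0,-1,-13],"dr": [0,0,0],"gripper": 10},{"offset": [0,-1,-15],"dr": [0,0,0],"gripper": 10},{"offset": [0,-1,-16],"dr": [0,0,0],"gripper": 10},{"offset": [0,-1,-17],"dr": [0,0,0],"gripper": 10},{"offset": [0,-1,-18],"dr": [0,0,0],"gripper": 10},{"offset": [0,-1,-18],"dr": [0,0,0],"gripper": 10},{"offset": [0,-1,-18],"dr": [0,0,0],"gripper": 10}]'

```text
clock: 8.75
eef_pos: [0.6161, 0.088, 0.0974]
tcp_rot: [3.142, -0.0, 0.241]
force: [0.3, -0.0, -1.0]
finger_gap: 0.0186
```

>>> apply_moves --steps '[{"offset": [0,0,-1],"dr": [0,0,0],"gripper": 10},{"offset": [0,0,-1],"dr": [0,0,0],"gripper": 10},{"offset": [0,0,-1],"dr": [0,0,0],"gripper": 10}]'

```text
clock: 9.12
eef_pos: [0.616, 0.088, 0.0963]
tcp_rot: [3.142, 0.0, 0.241]
force: [-0.1, -0.3, -0.3]
finger_gap: 0.0186
```

>>> apply_moves --steps '[{"offset": [0,0,-1],"dr": [0,0,0],"gripper": 10},{"offset": [0,0,-1],"dr": [0,0,0],"gripper": 10},{"offset": [0,0,-1],"dr": [0,0,0],"gripper": 10}]'

```text
clock: 9.5
eef_pos: [0.6161, 0.088, 0.0953]
tcp_rot: [3.141, -0.0, 0.241]
force: [0.5, -0.8, -0.6]
finger_gap: 0.0186
```

>>> apply_moves --steps '[{"offset": [0,0,-0.5],"dr": [0,0,0],"gripper": 10},{"offset": [0,0,-0.5],"dr": [0,0,0],"gripper": 10},{"offset": [0,0,-0.5],"dr": [0,0,0],"gripper": 10}]'

```text
clock: 9.88
eef_pos: [0.6162, 0.0881, 0.0951]
tcp_rot: [-3.142, -0.0, 0.241]
force: [-0.9, 0.4, 3.7]
finger_gap: 0.0189
```

>>> apply_moves --steps '[{"offset": [0,0,-0.7],"dr": [0,0,0],"gripper": 10},{"offset": [0,0,-0.7],"dr": [0,0,0],"gripper": 10},{"offset": [0,0,-0.7],"dr": [0,0,0],"gripper": 10}]'

```text
clock: 10.25
eef_pos: [0.6163, 0.0882, 0.095]
tcp_rot: [-3.142, -0.001, 0.241]
force: [-2.4, -0.4, 6.9]
finger_gap: 0.0186
```

```bash
python3 - <<'E'
from h import *
st=r.sense(); print(st['clock'],st['eef_pos'],st['force']); s=snapshot('side'); save('s6',cv2.resize(s['frame'][90:170,280:370],None,fx=7,fy=7,interpolation=2))
E
```

```text
10.25 [0.61633338 0.08818205 0.09498759] [-2.4182551  -0.38671631  6.94778303]
```

View pics/s6.png

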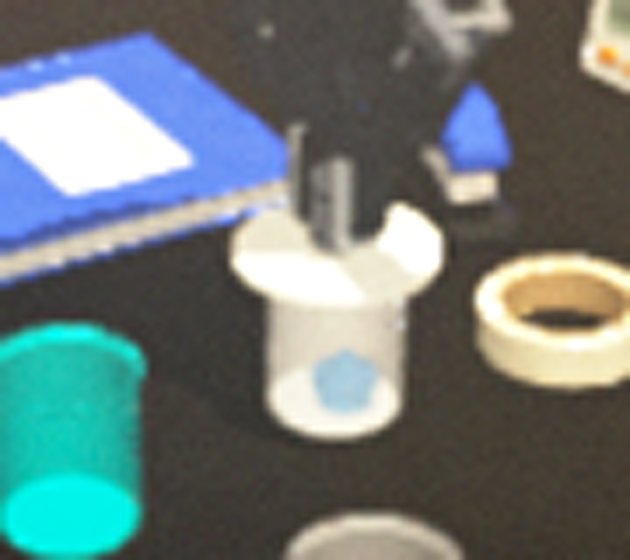

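The disc at (337,255) is seated level on the rim of the upright beaker, and the contact height matches the expected 0.095. I'll unload it and open.

>>> apply_moves --steps '[{"offset": [0,0,0.8],"dr": [0,0,0],"gripper": 10},{"offset": [0,0,0.8],"dr": [0,0,0],"gripper": 19},{"offset": [0,0,0.8],"dr": [0,0,0],"gripper": 21},{"offset": [0,0,0.8],"dr": [0,0,0],"gripper": 24},{"offset": [0,0,0.8],"dr": [0,0,0],"gripper": 28},{"offset": [0,0,0.8],"dr": [0,0,0],"gripper": 34},{"offset": [0,0,0.8],"dr": [0,0,0],"gripper": 40},{"offset": [0,0,0.8],"dr": [0,0,0],"gripper": 44},{"offset": [0,0,0.8],"dr": [0,0,0],"gripper": 44}]' --force 20

```text
clock: 11.42
eef_pos: [0.6161, 0.088, 0.0949]
tcp_rot: [3.142, -0.0, 0.241]
force: [-0.2, -0.2, -0.5]
finger_gap: 0.0442
```

```bash
python3 - <<'E'
from h import *
st=r.sense(); print(st['clock'],st['eef_pos'],st['force'],st['finger_gap']); s=snapshot('wrist'); save('w7',s['frame'])
E
```

```text
11.425 [0.6160664  0.08801084 0.09491139] [-0.24987346 -0.2163432  -0.51895023] 0.04424036661191266
```

View pics/w7.png

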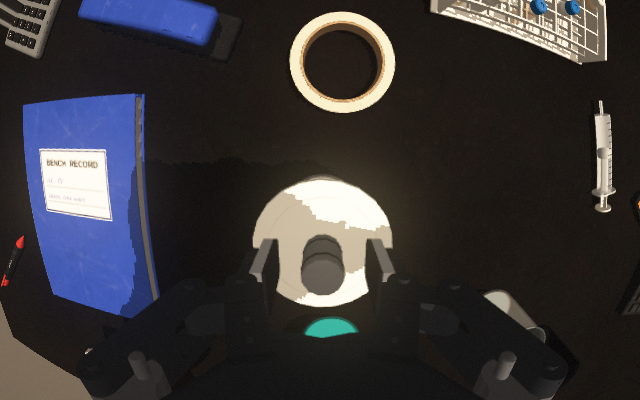

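The fingers, at (265,270) and (378,265), are clear of the knob at (322,265). Next I'll rise straight up and back away so the cameras can see.

>>> apply_moves --steps '[{"offset": [0,0,5],"dr": [0,0,0],"gripper": 44},{"offset": [0,0,20],"dr": [0,0,0],"gripper": 44},{"offset": [0,0,45],"dr": [0,0,0],"gripper": 44},{"offset": [0,0,75],"dr": [0,0,0],"gripper": 44},{"offset": [-10,-10,105],"dr": [0,0,0],"gripper": 44},{"offset": [-30,-40,130],"dr": [0,0,0],"gripper": 44},{"offset": [-55,-75,145],"dr": [0,0,0],"gripper": 44},{"offset": [-75,-105,150],"dr": [0,0,0],"gripper": 44},{"offset": [-85,-120,150],"dr": [0,0,0],"gripper": 44},{"offset": [-85,-120,150],"dr": [0,0,0],"gripper": 44},{"offset": [-85,-120,150],"dr": [0,0,0],"gripper": 44}]'

```text
clock: 12.85
eef_pos: [0.532, -0.0302, 0.2449]
tcp_rot: [-3.141, -0.001, 0.243]
force: [-0.7, 1.0, -0.5]
finger_gap: 0.0443
```

```bash
python3 - <<'E'
from h import *
import pickle
st=r.sense(); print(st['clock'],st['eef_pos'],st['force'])
w=snapshot('wrist'); save('w8',w['frame']); s=snapshot('side'); save('s8',cv2.resize(s['frame'][90:210,270:390],None,fx=5,fy=5,interpolation=2)); 
pickle.dump((st,w,s),open('e.pkl','wb'))
E
```

```text
12.85 [ 0.53203927 -0.03019817  0.24485078] [-0.67490168  0.97415146 -0.4957682 ]
```

View pics/w8.png

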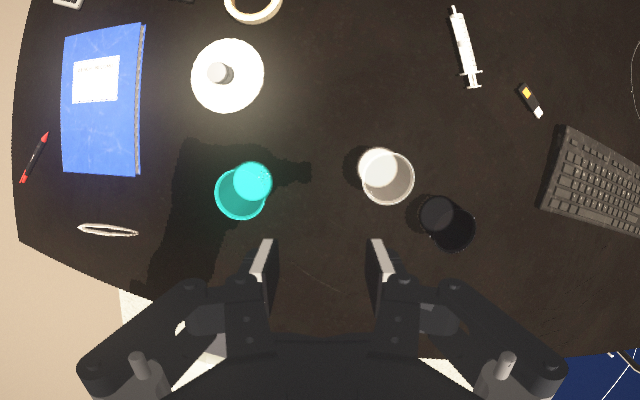

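View pics/s8.png

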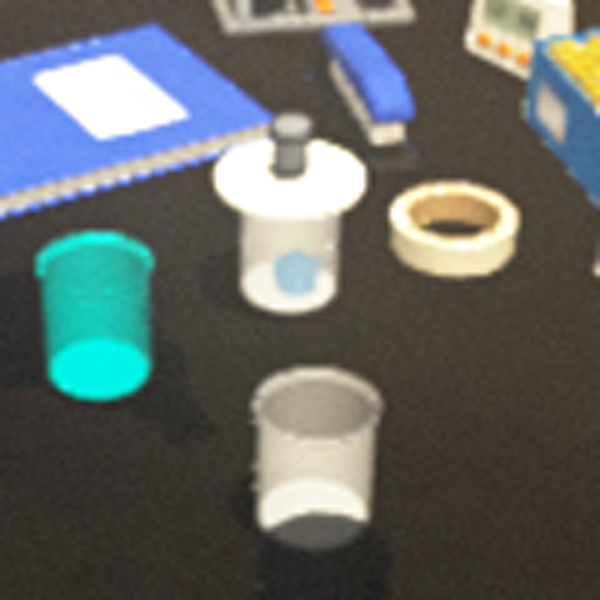

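The cover sits level on beaker_1 (side zoom: disc at (290,178), beaker below it, filter at (297,272)). Beaker_2 stands at (318,460), uncovered. I'll do one numeric check, then sign off.

```bash
python3 - <<'E'
from h import *
import pickle
st,w,s=pickle.load(open('e.pkl','rb'))
def hull(f,x0,y0,x1,y1):
    m=(f[y0:y1,x0:x1].min(2)>140).astype(np.uint8); return cv2.convexHull(max(cv2.findContours(m,0,1)[0],key=cv2.contourArea))[:,0]+[x0,y0]
for n,F,h in (('wrist',lambda u,v:wonz(w,st,u,v,.0685),hull(w['frame'],180,30,275,120)),('side',lambda u,v:onz(s,u,v,.0685),hull(s['frame'],308,115,346,133))):
    P=np.array([F(u,v)[:2] for u,v in h]); print(n,cv2.minEnclosingCircle((P*1000).astype(np.float32)))
r.sign_off()
E
```

```text
wrist ((616.0466918945312, 87.99266815185547), 38.874183654785156)
side ((606.628662109375, 95.15534210205078), 51.58218002319336)
the job is handed in; nothing more can be done
```

I picked up the cover by its knob and lowered it onto the beaker with the blue filter. After it touched the rim I took the load off, opened the fingers and backed the arm away. The job was handed in at about 13 s; it reported no verdict.

- **Seating:** The cover touched down at TCP height about 95 mm, against about 95.4 mm expected for fully down. The side picture shows it level on the rim.
- **Centring:** After release the wrist camera put the cover at (616.0, 88.0) mm. I had measured the rim at (616.4, 87.4) mm before placing, and I did not re-measure the beaker afterwards.
- **Beakers and filter:** The last pictures show both beakers upright and apparently unmoved, the filter inside beaker_1 and beaker_2 uncovered. I judged this by eye.
- **Check that disagreed:** The final side-camera fit gave (607, 95) mm, about 12 mm off. Its fitted radius was 52 mm instead of 38 mm, which suggests the mask took in other bright pixels, so I do not count that fit. I handed the job in in the same script, without repeating it.

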